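# Top up the tray of tops and lock it

### The job

Make up the packing tray: set one of the spare plain maple tops into each empty pocket, standing on its flat crown with the steel tip up, setting it down without dropping it and leaving the tops already packed in their pockets. Once every pocket holds a top, press the lock cap at the end of the tray all the way down. Leave everything else on the bench where it is.

Things in the scene. Friction and masses are not known exactly. Their poses are not given: they have to be found in the camera images.
- tray: wooden packing tray fixed to the bench on a carrying board 190 (x) x 296 (y) mm; origin on the bench below the middle of the six pockets: 2 rows along x, 3 columns along y, each 62 x 62 mm; pocket floors 8 mm and rims 20 mm above the bench; a 24 mm rail parts the rows, 8 mm walls the columns; lock cap at the +y end, 137 mm from the origin
- pocket0 (a point): centre of the floor of tray pocket 0 (near row, tray y -70 mm); axes as the tray; four of the six pockets already hold a top, which four varies
- pocket1 (a point): centre of the floor of tray pocket 1 (near row, tray y 0 mm); axes as the tray; four of the six pockets already hold a top, which four varies
- pocket2 (a point): centre of the floor of tray pocket 2 (near row, tray y 70 mm); axes as the tray; four of the six pockets already hold a top, which four varies
- pocket3 (a point): centre of the floor of tray pocket 3 (far row, tray y -70 mm); axes as the tray; four of the six pockets already hold a top, which four varies
- pocket4 (a point): centre of the floor of tray pocket 4 (far row, tray y 0 mm); axes as the tray; four of the six pockets already hold a top, which four varies
- pocket5 (a point): centre of the floor of tray pocket 5 (far row, tray y 70 mm); axes as the tray; four of the six pockets already hold a top, which four varies
- packed0: plain turned maple top, 51 mm across, 66 mm high, standing on its flat crown, steel tip up; straight upright wall 51 mm across from 15 to 37 mm above the origin, narrowing to a 38 mm crown below and to the tip above; about 60 g; origin at the centre of the flat underside, z towards the tip; already in one of the pockets
- packed1: plain turned maple top, 51 mm across, 66 mm high, standing on its flat crown, steel tip up; straight upright wall 51 mm across from 15 to 37 mm above the origin, narrowing to a 38 mm crown below and to the tip above; about 60 g; origin at the centre of the flat underside, z towards the tip; already in one of the pockets
- packed2: plain turned maple top, 51 mm across, 66 mm high, standing on its flat crown, steel tip up; straight upright wall 51 mm across from 15 to 37 mm above the origin, narrowing to a 38 mm crown below and to the tip above; about 60 g; origin at the centre of the flat underside, z towards the tip; already in one of the pockets
- packed3: plain turned maple top, 51 mm across, 66 mm high, standing on its flat crown, steel tip up; straight upright wall 51 mm across from 15 to 37 mm above the origin, narrowing to a 38 mm crown below and to the tip above; about 60 g; origin at the centre of the flat underside, z towards the tip; already in one of the pockets
- spare0: plain turned maple top, 51 mm across, 66 mm high, standing on its flat crown, steel tip up; straight upright wall 51 mm across from 15 to 37 mm above the origin, narrowing to a 38 mm crown below and to the tip above; about 60 g; origin at the centre of the flat underside, z towards the tip; a spare, out on the bench beside the tray
- spare1: plain turned maple top, 51 mm across, 66 mm high, standing on its flat crown, steel tip up; straight upright wall 51 mm across from 15 to 37 mm above the origin, narrowing to a 38 mm crown below and to the tip above; about 60 g; origin at the centre of the flat underside, z towards the tip; a spare, out on the bench beside the tray
- lock (a joint): lock cap on the tray's end, a wooden mushroom 36 mm across on a steel stem; it slides straight down 12 mm, 0 = fully up, 0.012 m = fully down; held by a detent of about 4 N, it stays where it is left
- lock_top (a point): centre of the lock cap's flat top; 56 mm above the bench when fully up, 44 mm when fully down
- mallet: cherry wood mallet, 370 mm long, 70 mm high, lying along its own x with the head at +x; origin on its underside near mid-length; to be left alone
- calipers: chromed calipers lying flat, 230 mm along their own y, up to 10 mm thick; origin under the middle of the beam; to be left alone
- pink_top: large pink lacquered top, 70 mm wide and 95 mm high, standing with its point up; too big for the tray, not a spare; origin at the centre of its underside; to be left alone
- punch: stubby steel center punch lying on the bench, 77 mm along its own y, 11 mm thick; origin under its middle; to be left alone
- sanding_block: cork sanding block, 110 x 66 x 33 mm; origin at the centre of its underside; to be left alone
- glue: white glue bottle, 60 mm wide, 160 mm high, standing; origin at the centre of its underside; to be left alone
- clamp: steel bar clamp squeezing two glued maple halves, fixed on the bench behind the tray; 500 mm along its y, 75 mm wide, 71 mm high; origin under the middle of the bar
Mind the look-alikes: they are no part of the job. Leave any yellow look-alike of the packed1 alone. What is shaped like the spare0 but turquoise is not meant.

How it is judged:
By the outcome, as a careful person would: the job done as asked, in the order asked, and still so for the second after the job is handed in, with the robot touching nothing.
It also fails if it takes over 64 s, if anything falls off the work surface, if the arm or the gripper's body presses on something with over 40 N, if the wrist force passes 120 N, or if a joint passes its speed limit or range.

### The arm

A 6-joint arm with a two-finger parallel gripper is mounted at the origin on the work surface. World frame = base frame: x ahead of the robot, y to its left, z up, the work surface at z = 0. Lengths are in mm, angles in rad, forces in N, time in s.
With the tool pointing down it reaches from about 400 to 825 mm from the base axis. Payload 7 kg.
Tool frame: the origin (TCP) lies at the very end of the fingers, on their centre line; the grasp point (between the pads) lies 19 mm behind it; z points along the fingers, y is the direction in which the jaws open and shut (so a half turn about z gives the same grasp; the last joint's range is limited). The gripper opens to 88 mm and grips with 3 to 60 N. Pads are 19 mm wide; open, the fingers measure 130 mm over their backs; the gripper's body (78 mm by 193 mm) begins 47 mm behind the grasp point.
Start: joints at [-0.996, 0.359, 0.012, 0, -1.224, -0.288], TCP at [190.92, -647.414, 191.961] pointing down, gripper open.
Joint ranges: [-3.07, 3.07], [-1.43, 2.12], [-1.02, 1.25], [-3.03, 1.67], [-3.05, -0], [-3.03, 3.03]. Speed limits (rad/s): [2.39, 2.39, 3.01, 3.14, 3.14, 3.14].

### API

Orientations are given as [roll, pitch, yaw] about the fixed x, y, z axes, in that order (R = Rz(yaw) Ry(pitch) Rx(roll)).
In Python, from workcell import observe, cams, manip, spotter gives the robot as it stands. The module is installed in compiled form; this text tells all that it offers.
- The arm moves only by the tool play_rows, never from a script. Its argument "motion" is one flat list of numbers, 7 for each row, row after row: the shift along the tool's x, y, z in cm, then the turn, a rotation vector about the tool's x, y, z in degrees, then the opening, from -1 (shut) to 1 (fully open). A call has 1 to 5 rows; each row is the pose to reach, as a shift and turn from the pose commanded when the call began, along the tool's axes at that moment; what a row does not reach only later rows make up. A row lasts 1/8 s, in which the tool goes at most 62.5 mm and 10.7 degrees, less where a joint would pass 70% of its speed; a pose out of reach is approached as far as the arm can. A call with a gripper value outside its range is refused whole. The fingers move at their own pace and stop on an object; "force" is the grip in N (left out, the last holds). Time passes only in rows, so rows that repeat a pose let the fingers close. It gives the time, the measured TCP pose, the force and the opening at its end, in the units of the state.
- observe(): the state, without advancing time (a new reading comes with each control period).
- cams.capture(name): name is "side" or "top" or "wrist"; returns a dict with "color" (420x560x3 uint8, red, green, blue), "range_z" (420x560 float32, mm along the optical axis (not along the pixel's ray), 0 where there is no reading), "fx", "fy", "cx", "cy" (pixels), "origin" and "orientation" of the camera in the world. Camera axes: x right, y down, z forward; pixel columns grow to the right and rows downward; lengths in mm; the calibration is good to about 2 mm. A picture is of the moment at which its call begins.
- manip.close_job(): hands the job in, once; it reports no verdict.
Trained networks look in the newest picture that a camera, given by its name, has taken for a name from the list of things; names that differ only in an ending like _2 or _b are one class to them, and where a whole thing is asked for, a point or a joint stands for the part that bears it (a point fixed in the world has none). Each returns a list of dicts, best first, with "p" (0 to 1); they miss things now and then, are a little off and sometimes report something else, mostly with a low value. They report only what shows in the picture. A call takes as long as a camera call. They do not tell look-alikes from the thing itself.
- spotter.regions_of(camera, query): "region" (420x560 bool, what is visible of it).
- spotter.spot_point(camera, query): "at" ([x, y, z] in mm, in world coordinates, good to about 4 mm: a listed point, or the origin of a listed thing).
The state is a dict: "time": time; "joint_pos": joint angles; "joint_velocities": joint speeds; "tau": joint torques, N m; "tool_pos": TCP position; "orientation": TCP orientation; "contact_force": force on the tool from outside, world axes, zero at the start; "ft_torque": the same for the moment, N m; "width": finger opening in mm.
Only numpy, scipy, OpenCV 4.12 (cv2) and the standard library are available. Lean on these libraries where they do the work, as an engineer would, in place of code of your own. Each camera call takes 0.05 s, during which the arm holds its last target.

## Working session

There is one attempt and no reset: what is moved stays moved. The work goes in short steps, Python scripts to look and compute and a tool call to move; the robot and the scene stay as the last step left them, time stands still between calls to the robot, and variables do not carry over. Pictures are saved under pics/ and viewed, and the job is handed in when it is done.

Besides the shell and the picture viewer there is one more tool, called after "Emit:" as name(argument=value, ...) on one line, values as JSON. play_rows: Moves the arm, as the interface text tells. Its arguments: {"type":"object","properties":{"motion":{"type":"array","items":{"type":"number"}},"force":{"type":"number"}},"required":["motion"]}

```bash
mkdir -p pics; cat > h.py <<'E'
import numpy as np, cv2
from scipy.spatial.transform import Rotation as R
from workcell import observe, cams, manip, spotter
def save(n,f):
    c=cams.capture(n); cv2.imwrite('pics/'+f,cv2.cvtColor(c['color'],cv2.COLOR_RGB2BGR)); return c
def Rc(c):
    o=np.array(c['orientation'])
    return o if o.shape==(3,3) else R.from_euler('xyz',o).as_matrix()
def world(c):
    z=c['range_z']; v,u=np.mgrid[:z.shape[0],:z.shape[1]]
    p=np.stack([(u-c['cx'])/c['fx']*z,(v-c['cy'])/c['fy']*z,z],-1)
    return p@Rc(c).T+np.array(c['origin'])
def pix(c,p):
    q=(np.array(p)-np.array(c['origin']))@Rc(c)
    return q[...,0]/q[...,2]*c['fx']+c['cx'],q[...,1]/q[...,2]*c['fy']+c['cy']
E
python3 - <<'E'
from h import *
s=observe();print({k:np.round(v,3) for k,v in s.items()})
for n in ['top','side']:
    c=save(n,n+'0.png');print(n,c['origin'],c['orientation'],c['fx'])
    for q in ['tray','spare0','packed0','lock_top','pink_top','glue','pocket0','pocket5']:
        print(n,q,[(round(d['p'],2),np.round(d['at'],0).tolist()) for d in spotter.spot_point(n,q)])
E
```

```text
{'time': np.float64(0.0), 'joint_pos': array([-0.996,  0.359,  0.011, -0.   , -1.224, -0.288]), 'joint_velocities': array([ 0.001,  0.001, -0.   , -0.   , -0.   , -0.   ]), 'tau': array([-0.0000e+00, -5.8271e+01,  2.9306e+01,  6.9980e+00,  7.0000e-03,
       -0.0000e+00]), 'tool_pos': array([ 190.729, -646.897,  191.007]), 'orientation': array([ 3.14 , -0.   , -2.855]), 'contact_force': array([0.48 , 0.425, 1.522]), 'ft_torque': array([ 0.038,  0.037, -0.024]), 'width': np.float64(87.451)}
top [ 337.34876845   24.42742476 1266.13636293] [-2.9733218  -0.01023126 -1.58686758] 428.9281454973653
top tray [(0.94, [517.0, 108.0, 2.0])]
top spare0 [(0.83, [708.0, -155.0, -0.0]), (0.69, [610.0, -176.0, 3.0]), (0.55, [473.0, -212.0, 1.0]), (0.38, [547.0, -217.0, 4.0])]
top packed0 [(0.8, [470.0, 105.0, 12.0]), (0.75, [605.0, -70.0, -1.0]), (0.74, [559.0, 40.0, 8.0]), (0.67, [470.0, 44.0, 9.0]), (0.66, [473.0, 177.0, 9.0])]
top lock_top [(0.47, [519.0, 243.0, 56.0])]
top pink_top [(0.72, [326.0, -222.0, -1.0]), (0.57, [809.0, -18.0, -0.0])]
top glue [(0.6, [368.0, -423.0, 0.0])]
top pocket0 [(
[... 629 characters left out ...]
.0, -69.0, -2.0]), (0.77, [473.0, 42.0, 10.0]), (0.72, [471.0, 182.0, 7.0]), (0.69, [560.0, 36.0, 11.0]), (0.67, [474.0, 109.0, 11.0])]
side lock_top [(0.62, [524.0, 249.0, 56.0])]
side pink_top [(0.84, [327.0, -225.0, -1.0]), (0.25, [525.0, 116.0, -2.0])]
side glue [(0.74, [473.0, 41.0, 9.0]), (0.43, [471.0, 106.0, 8.0])]
side pocket0 [(0.97, [559.0, 180.0, 11.0]), (0.88, [560.0, 108.0, 6.0]), (0.87, [559.0, 37.0, 10.0]), (0.8, [473.0, 184.0, 7.0]), (0.79, [472.0, 110.0, 10.0]), (0.62, [472.0, 44.0, 8.0])]
side pocket5 [(0.97, [559.0, 180.0, 11.0]), (0.88, [560.0, 108.0, 6.0]), (0.87, [559.0, 37.0, 10.0]), (0.8, [473.0, 184.0, 7.0]), (0.79, [472.0, 110.0, 10.0]), (0.62, [472.0, 44.0, 8.0])]
```

View pics/top0.png

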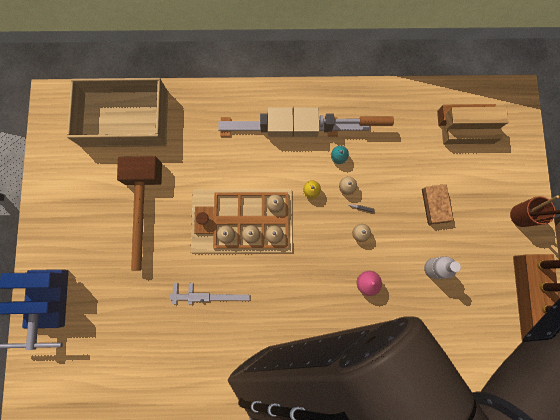

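View pics/side0.png

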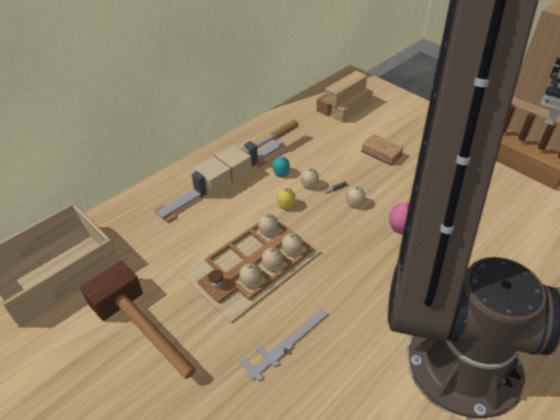

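The empty pockets are in the far row: the left one at top-image px (228,206), which is pocket5, and the middle one at (252,206), which is pocket4. The plain spares are at (348,185) and (362,233). The yellow (312,188) and turquoise (340,154) tops are look-alikes. Next I'll measure positions from depth.

```bash
python3 - <<'E'
from h import *
for n in ['top','side']:
    c=cams.capture(n);W=world(c)
    for nm,g in dict(A=(610,-176),B=(472,-212),packed3=(559,40),pk1=(471,107),pk0=(472,42),pk2=(472,180),lock=(522,246),yel=(603,-70),tur=(708,-155),punch=(546,-215)).items():
        m=(np.hypot(W[...,0]-g[0],W[...,1]-g[1])<(45 if nm=='punch' else 32))&(W[...,2]>(5 if nm=='punch' else 25))
        P=W[m]; 
        if len(P)<5: print(n,nm,len(P));continue
        if nm=='punch':
            P=P[P[:,2]<20]; print(n,nm,P.min(0).round(),P.max(0).round(),c['color'][m].mean(0).round());continue
        t=P[P[:,2]>P[:,2].max()-6]
        # sphere-free: circle fit using slices: least squares axisymmetric
        best=None
        from scipy.optimize import least_squares
        S=P
        def f(q):
            r=np.hypot(S[:,0]-q[0],S[:,1]-q[1]); z=S[:,2]; A=np.stack([np.ones_like(z),z,z**2,z**3],1)/[1,50,2500,125000]
            return r-A@np.linalg.lstsq(A,r,rcond=None)[0]
        q=least_squares(f,g,loss='soft_l1').x if nm!='lock' else P[P[:,2]>50].mean(0)[:2]
        print(n,nm,'tip',t.mean(0).round(1),'fit',q.round(1),'mean',P.mean(0).round(1),'range',P.min(0).round(),P.max(0).round(),c['color'][m].mean(0).round())
E
```

```text
top A tip [ 611.7 -176.    68.1] fit [ 612.4 -175.9] mean [ 609.  -173.6   47.4] range [ 587. -200.   26.] [ 638. -151.   71.] [153. 126.  92.]
top B tip [ 471.  -209.3   67.6] fit [ 471.5 -209.9] mean [ 469.7 -206.8   47.4] range [ 446. -235.   26.] [ 496. -185.   70.] [156. 129.  94.]
top packed3 tip [560.   39.5  70.7] fit [560.3  39.6] mean [557.1  39.3  55.8] range [535.  10.  25.] [586.  65.  74.] [150. 122.  89.]
top pk1 tip [469.4 109.7  73.7] fit [471.7 110. ] mean [469.5 108.7  56.3] range [446.  81.  25.] [496. 134.  77.] [149. 122.  90.]
top pk0 tip [468.1  44.   73.2] fit [469.6  43.4] mean [467.8  43.2  56.3] range [444.  20.  31.] [494.  69.  77.] [151. 124.  91.]
top pk2 tip [472.2 181.2  73.8] fit [472.3 181.9] mean [470.1 179.8  55.8] range [447. 157.  29.] [497. 206.  77.] [148. 121.  89.]
top lock tip [517.  246.7  57. ] fit [517.2 247.9] mean [516.9 246.9  54. ] range [494. 215.  25.] [534. 265.  61.] [98. 60. 38.]
top yel tip [600.9 -68.8  65.8] fit [601.9 -68.9] mean [598.5 -67.6  47.6] range [577. -94.  25.] [628. -43.  69.] [163. 134.  38.]
top tur tip [ 706.
[... 797 characters left out ...]
7  42. ] mean [461.5  51.1  50.4] range [443.  21.  25.] [494.  69.  73.] [151. 135. 112.]
side pk2 tip [470.8 183.   76.5] fit [472. 181.] mean [463.4 188.1  50.8] range [446. 157.  25.] [494. 207.  80.] [148. 133. 110.]
side lock tip [517.  247.6  55.6] fit [515.6 248.7] mean [514.1 249.5  49. ] range [498. 231.  25.] [534. 265.  60.] [97. 72. 60.]
side yel tip [598.6 -66.4  63.1] fit [601.2 -69.5] mean [593.4 -61.1  44.4] range [576. -96.  25.] [621. -43.  66.] [164. 147.  74.]
side tur tip [ 704.7 -154.3   65.5] fit [ 707.1 -155.2] mean [ 698.3 -147.    43.8] range [ 680. -175.   25.] [ 729. -129.   69.] [ 59. 120. 119.]
side punch [ 526. -253.    5.] [ 572. -185.   16.] [101.  96.  91.]
```

Emit:
play_rows(motion=[0, 0, 0, 0, 0, -10, 0.6, 0, 0, 0, 0, 0, -10, 0.6], force=15)

```text
time: 1.25
tool_pos: [190.9, -647.4, 192.0]
orientation: [-3.142, -0.0, -2.681]
contact_force: [0.6, -0.4, -0.0]
width: 73.7
```

```bash
python3 - <<'E'
from h import *
for n in ['top','side']:
    c=cams.capture(n);W=world(c)
    z=W[...,2]
    for g in [(560,110),(560,180)]:
        m=(abs(W[...,0]-g[0])<42)&(abs(W[...,1]-g[1])<34)&(z<13)
        P=W[m];print(n,g,len(P),P.min(0).round(1),P.max(0).round(1),np.median(P,0).round(1), np.percentile(P,[3,97],axis=0).round(1).tolist())
    for d in spotter.regions_of(n,'tray')[:1]:
        P=W[d['region']&(z<40)];print(cv2.minAreaRect(P[:,:2].astype('f')))
    for q in ['pocket0','lock_top']:
        print(q,[(round(d['p'],2),np.round(d['at'],1).tolist()) for d in spotter.spot_point(n,q)])
E
```

```text
top (560, 110) 414 [529.5  80.6   1.3] [601.5 141.   12.9] [560.1 110.9   8.4] [[530.5, 81.1, 3.6], [588.2, 140.5, 12.3]]
top (560, 180) 411 [530.3 152.    1.9] [592.1 212.3  12.9] [561.  181.8   8.5] [[531.2, 152.6, 3.8], [589.5, 211.6, 12.4]]
((515.71923828125, 138.7773895263672), (298.93572998046875, 189.56495666503906), 89.18390655517578)
pocket0 [(0.96, [560.7, 116.0, 8.2]), (0.94, [474.3, 182.9, 7.4]), (0.94, [556.7, 42.2, 3.7]), (0.82, [474.4, 110.8, 3.7]), (0.76, [469.4, 42.6, 8.7]), (0.75, [562.9, 178.2, 8.5])]
lock_top [(0.69, [517.1, 245.4, 56.6]), (0.23, [473.3, -211.1, 0.0])]
side (560, 110) 384 [534.3  76.9   3.1] [592.6 135.1  13. ] [563.2 106.5   8.4] [[537.2, 78.4, 4.6], [589.9, 133.1, 12.1]]
side (560, 180) 421 [535.4 146.5   2.5] [593.6 206.8  12.8] [564.7 176.3   8.3] [[537.7, 148.6, 4.7], [591.1, 203.7, 12.1]]
((518.659423828125, 135.5003204345703), (304.630126953125, 200.69935607910156), 89.0530014038086)
pocket0 [(0.98, [561.4, 39.3, 13.3]), (0.93, [470.4, 109.4, 8.7]), (0.85, [558.4, 111.6, 8.6]), (0.83, [561.5, 179.4, 9.7]), (0.71, [474.3, 44.0, 9.8]), (0.55, [472.6, 184.0, 6.5])]
lock_top [(0.44, [522.1, 247.6, 57.8])]
```

```bash
cat >> h.py <<'E'
def conv(base,byaw,targets):
    # targets: (x,y,z,yaw deg); tool-down
    Rb=R.from_euler('xyz',[np.pi,0,np.radians(byaw)])
    for t in targets:
        d=Rb.inv().apply(np.array(t[:3])-np.array(base))/10
        rv=(Rb.inv()*R.from_euler('xyz',[np.pi,0,np.radians(t[3])])).as_rotvec(degrees=True)
        print(t,'->',d.round(2).tolist(),rv.round(2).tolist())
E
python3 - <<'E'
from h import *
conv((190.92,-647.41,191.96),np.degrees(-2.855)+10,[(200,-640,230,-90),(611.5,-176,230,-90)])
E
```

```text
(200, -640, 230, -90) -> [-1.14, 0.26, -3.8] [0.0, 0.0, -63.58]
(611.5, -176, 230, -90) -> [-58.64, 23.5, -3.8] [0.0, 0.0, -63.58]
```

Emit:
play_rows(motion=[-1.1, 0.3, -4, 0, 0, -10, 0.6, -58.6, 23.5, -4, 0, 0, -63.6, 0.6, -58.6, 23.5, -4, 0, 0, -63.6, 0.6, -58.6, 23.5, -4, 0, 0, -63.6, 0.6, -58.6, 23.5, -4, 0, 0, -63.6, 0.6])

```text
time: 2.28
tool_pos: [366.5, -451.4, 232.3]
orientation: [-3.141, -0.0, -1.75]
contact_force: [0.9, -1.5, 0.2]
width: 70.5
```

```bash
python3 - <<'E'
from h import *
s=observe();print(s['time'],s['tool_pos'].round(1) if hasattr(s['tool_pos'],'round') else s['tool_pos'],s['orientation'],s['joint_velocities'])
y=np.degrees(s['orientation'][2])
conv(s['tool_pos'],y,[(611.5,-176,230,-90)])
E
```

```text
2.275 [ 366.5 -451.4  232.3] [-3.14100155e+00 -3.14357451e-04 -1.75043021e+00] [ 8.98330293e-01 -1.72376642e-01 -2.21736087e-01  7.91840549e-04
  4.84027967e-02  5.99867077e-01]
(611.5, -176, 230, -90) -> [-31.47, -19.19, 0.23] [-0.0, 0.0, -10.29]
```

Emit:
play_rows(motion=[-31.5, -19.2, 0.2, 0, 0, -10.3, 0.6, -31.5, -19.2, 0.2, 0, 0, -10.3, 0.6, -31.5, -19.2, 0.2, 0, 0, -10.3, 0.6, -31.5, -19.2, 6, 0, 0, -10.3, 0.6, -31.5, -19.2, 10, 0, 0, -10.3, 0.6])

```text
time: 2.9
tool_pos: [567.9, -228.7, 178.5]
orientation: [-3.138, -0.001, -1.576]
contact_force: [0.2, -1.1, -0.3]
width: 70.0
```

```bash
python3 - <<'E'
from h import *
s=observe();print(s['time'],s['tool_pos'].round(1),s['orientation'],s['joint_velocities'].round(2))
conv(s['tool_pos'],np.degrees(s['orientation'][2]),[(611.5,-176,110,-90)])
E
```

```text
2.9 [ 567.9 -228.7  178.5] [-3.13779081e+00 -6.86794028e-04 -1.57559249e+00] [ 0.58  0.4  -0.15 -0.01  0.52 -0.58]
(611.5, -176, 110, -90) -> [-5.29, -4.34, 6.85] [0.0, 0.0, -0.27]
```

Emit:
play_rows(motion=[0, 0, 0, 0, 0, 0, 0.6, 0, 0, 0, 0, 0, 0, 0.6])

```text
time: 3.15
tool_pos: [565.6, -230.3, 177.5]
orientation: [3.141, -0.0, -1.575]
contact_force: [-0.2, -0.2, 0.6]
width: 70.0
```

```bash
python3 - <<'E'
from h import *
s=observe();print(s['time'],s['tool_pos'].round(1),s['orientation'],s['joint_velocities'].round(2))
conv(s['tool_pos'],np.degrees(s['orientation'][2]),[(611.5,-176,110,-90)])
c=save('wrist','w1.png');print(c['origin'],c['orientation'])
print([(round(d['p'],2),np.round(d['at'],1).tolist()) for d in spotter.spot_point('wrist','spare0')])
E
```

```text
3.15 [ 565.6 -230.3  177.5] [ 3.14119094e+00 -3.45808985e-04 -1.57537983e+00] [-0.02 -0.02  0.01  0.    0.    0.  ]
(611.5, -176, 110, -90) -> [-5.45, -4.57, 6.75] [-0.0, 0.0, -0.26]
[ 564.95116945 -303.76075734  370.44716274] [2.87273395e+00 1.01611095e-03 3.13646698e+00]
[(0.93, [467.2, -208.1, 3.0]), (0.92, [611.9, -181.7, -1.4]), (0.9, [707.5, -158.1, 1.6])]
```

View pics/w1.png

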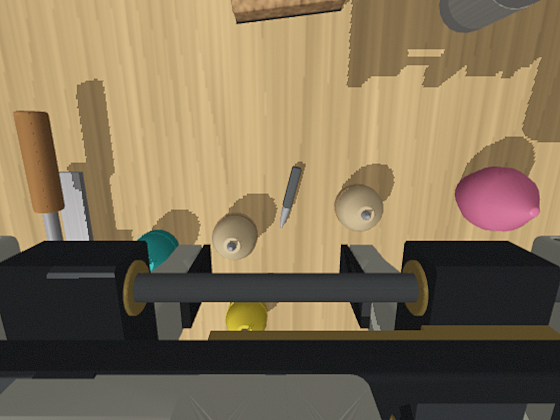

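Wrist view: spare A is at (235,236), spare B at (359,207), and the punch lies between them. I'll align over A and descend.

Emit:
play_rows(motion=[-5.45, -4.6, 3, 0, 0, -0.3, 0.6, -5.45, -4.6, 6.7, 0, 0, -0.3, 0.6, -5.45, -4.6, 6.7, 0, 0, -0.3, 0.6])

```text
time: 3.62
tool_pos: [609.7, -176.1, 108.0]
orientation: [3.137, 0.001, -1.571]
contact_force: [-0.4, -0.6, 0.5]
width: 70.1
```

```bash
python3 - <<'E'
from h import *
s=observe();print(s['time'],s['tool_pos'].round(1),s['orientation'],s['joint_velocities'].round(2))
conv(s['tool_pos'],np.degrees(s['orientation'][2]),[(611.5,-176,16,-90)])
c=save('wrist','w2.png');W=world(c)
m=(np.hypot(W[...,0]-611,W[...,1]+176)<30)&(W[...,2]>20)&(W[...,2]<75)
P=W[m];t=P[P[:,2]>P[:,2].max()-6];print(t.mean(0),P.min(0),P.max(0))
E
```

```text
3.625 [ 609.7 -176.1  108. ] [ 3.13665179e+00  5.21865325e-04 -1.57143935e+00] [-0.02 -0.05  0.05  0.03 -0.04  0.01]
(611.5, -176, 16, -90) -> [-0.01, -0.18, 9.2] [0.0, 0.0, -0.04]
[ 612.68675905 -180.611702     64.1849432 ] [ 586.92845672 -205.30013494   20.10243907] [ 638.40160346 -155.45833662   67.42021835]
```

View pics/w2.png

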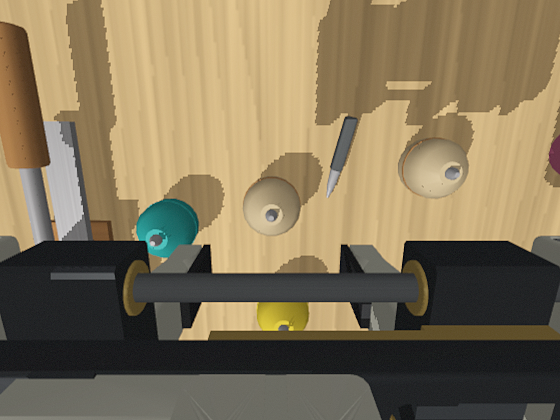

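Emit:
play_rows(motion=[0.2, -0.2, 4, 0, 0, 0, 0.6, 0.2, -0.2, 9.2, 0, 0, 0, 0.6, 0.2, -0.2, 9.2, 0, 0, 0, 0.6])

```text
time: 4.05
tool_pos: [611.3, -179.3, 17.2]
orientation: [3.137, 0.0, -1.573]
contact_force: [0.3, 0.2, 1.0]
width: 69.9
```

```bash
python3 - <<'E'
from h import *
s=observe();print(s['time'],s['tool_pos'].round(1),s['orientation'],s['contact_force'])
save('wrist','w3.png')
c=save('top','t3.png')
cv2.imwrite('pics/t3c.png',cv2.resize(cv2.imread('pics/t3.png')[120:300,180:440],None,fx=3,fy=3))
E
```

```text
4.05 [ 611.3 -179.3   17.2] [ 3.13699850e+00  7.46323066e-05 -1.57257458e+00] [0.26139757 0.2226074  1.00881873]
```

View pics/w3.png

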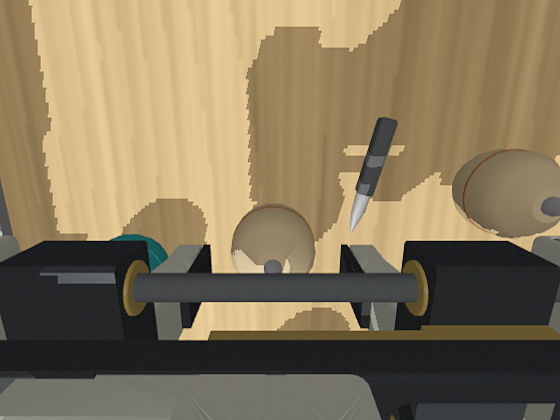

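Emit:
play_rows(motion=[0, 0, 0, 0, 0, 0, -0.2, 0, 0, 0, 0, 0, 0, -0.2, 0, 0, 0, 0, 0, 0, -0.2, 0, 0, 0, 0, 0, 0, -0.2], force=20)

```text
time: 4.65
tool_pos: [613.9, -178.0, 18.8]
orientation: [-3.141, -0.0, -1.571]
contact_force: [0.2, -0.1, 0.7]
width: 37.3
```

```bash
python3 - <<'E'
from h import *
s=observe();print(s['time'],s['tool_pos'].round(1),s['orientation'],s['contact_force'],s['width'])
# where is the top relative to TCP
for n in ['top','side']:
    c=cams.capture(n);W=world(c);m=(np.hypot(W[...,0]-611,W[...,1]+176)<26)&(W[...,2]>20)&(W[...,2]<70);print(n,m.sum())
E
```

```text
4.65 [ 613.9 -178.    18.8] [-3.14116164e+00 -2.61707443e-05 -1.57054804e+00] [ 0.19511507 -0.10158174  0.72615394] 37.301428899027805
top 23
side 251
```

```bash
python3 - <<'E'
from h import *
save('wrist','w4.png')
c=save('side','s4.png')
cv2.imwrite('pics/s4c.png',cv2.resize(cv2.imread('pics/s4.png')[100:280,220:440],None,fx=3,fy=3))
print(observe()['width'])
E
```

```text
35.164247917935434
```

View pics/w4.png

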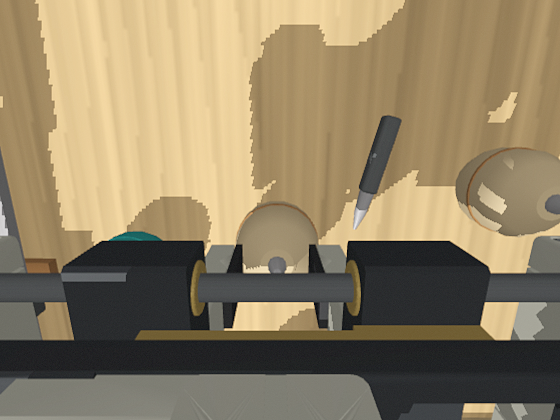

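View pics/s4c.png

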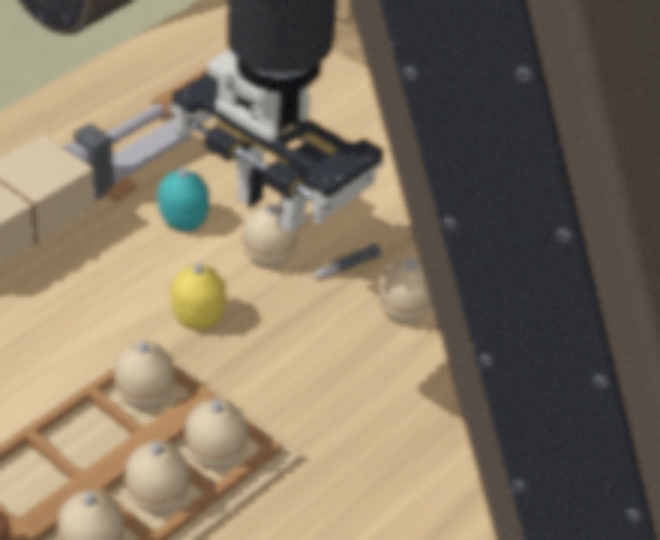

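```bash
python3 - <<'E'
from h import *
s=observe();print(s['tool_pos'],s['width'])
c=cams.capture('side');W=world(c)
v,u=np.mgrid[:420,:560]
u0,v0=pix(c,s['tool_pos']);print('tcp px',u0,v0,'crop',(u0-220)*3,(v0-100)*3)
for vv in range(150,190,3):
    print(vv,[ '%d,%d,%d'%tuple(W[vv,uu]) for uu in range(300,345,5)])
c=cams.capture('wrist');W=world(c);print(c['fx'])
u0,v0=pix(c,s['tool_pos']);print('tcp px wrist',u0,v0)
for vv,uu in [(230,277),(265,277),(255,237),(300,237),(320,237),(255,325),(300,325),(320,325),(285,277),(300,200)]:
    print(vv,uu,W[vv,uu].round(),c['range_z'][vv,uu],c['color'][vv,uu])
E
```

```text
[ 613.6997238  -178.05162717   18.36256341] 35.164247917935434
tcp px 308.9362418461228 179.90857309548068 crop 266.80872553836844 239.72571928644203
150 ['626,-149,136', '637,-181,112', '594,-153,152', '581,-158,157', '584,-183,141', '574,-191,142', '563,-198,144', '540,-191,161', '529,-198,163']
153 ['641,-165,108', '605,-146,139', '710,-288,-1', '575,-152,153', '560,-154,160', '566,-183,141', '540,-170,163', '532,-181,161', '523,-190,161']
156 ['639,-164,99', '628,-173,100', '586,-145,140', '573,-150,145', '556,-150,155', '541,-152,163', '533,-163,161', '522,-169,164', '516,-183,159']
159 ['639,-164,88', '633,-179,83', '580,-139,137', '567,-143,143', '563,-159,136', '534,-144,162', '524,-152,162', '516,-163,161', '518,-186,147']
162 ['642,-168,73', '631,-177,74', '580,-139,127', '563,-140,136', '556,-151,134', '529,-139,157', '518,-146,159', '518,-166,148', '525,-197,125']
165 ['639,-166,65', '632,-179,61', '674,-249,-4', '559,-136,131', '576,-177,97', '528,-139,148', '515,-142,154', '523,-175,129', '606,-309,0']
168 ['682,-214,0', '671,-223,0', '608,-173,69', '583,-166,88', '579,
[... 883 characters left out ...]
,9']
189 ['617,-145,0', '609,-157,-1', '593,-161,6', '591,-180,-4', '577,-187,0', '568,-198,0', '552,-201,7', '543,-212,6', '535,-225,2']
312.6710059525997
tcp px wrist 275.136231105379 240.76367424506986
230 277 [ 613. -196.   50.] 170.51 [159 143 112]
265 277 [ 613. -182.   64.] 159.94772 [119 118 117]
255 237 [ 632. -190.   69.] 154.02106 [30 32 30]
300 237 [ 624. -205.  135.] 85.69438 [72 74 76]
320 237 [ 643. -105.   -1.] 243.07048 [238 211 157]
255 325 [ 590. -191.   72.] 149.76306 [128 127 117]
300 325 [ 600. -205.  135.] 85.579704 [72 74 76]
320 325 [ 593. -174.   99.] 128.59769 [30 32 34]
285 277 [ 613. -211.  136.] 83.09913 [77 80 82]
300 200 [ 634. -206.  136.] 85.12524 [66 71 77]
```

```bash
python3 - <<'E'
from h import *
im=cv2.imread('pics/s4.png')[125:205,275:365]
cv2.imwrite('pics/s4d.png',cv2.resize(im,None,fx=7,fy=7,interpolation=cv2.INTER_CUBIC))
im=cv2.imread('pics/t3.png')[140:260,280:420]
cv2.imwrite('pics/t3d.png',cv2.resize(im,None,fx=5,fy=5,interpolation=cv2.INTER_CUBIC))
E
```

```text
(no output)
```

View pics/s4d.png

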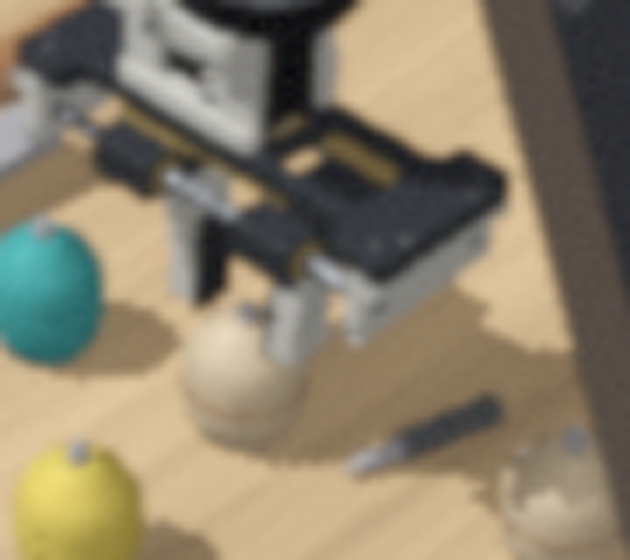

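View pics/t3d.png

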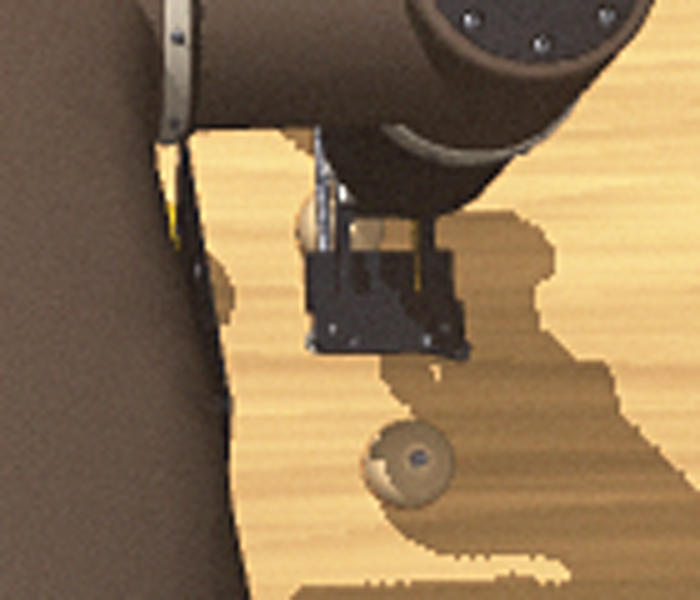

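```bash
python3 - <<'E'
from h import *
s=observe();print(s['tool_pos'],s['width'])
c=cams.capture('side');W=world(c)
for uu in range(313,322):
    print(uu,[ '%d:%d,%d,%d'%((vv,)+tuple(W[vv,uu])) for vv in range(168,182)])
print()
for uu in range(299,306):
    print(uu,[ '%d:%d,%d,%d'%((vv,)+tuple(W[vv,uu])) for vv in range(160,171)])
E
```

```text
[ 613.70484355 -178.03679804   18.28976757] 34.977075174231565
313 ['168:591,-166,83', '169:591,-166,80', '170:592,-168,74', '171:595,-172,66', '172:589,-165,71', '173:590,-167,65', '174:591,-167,61', '175:589,-165,59', '176:597,-175,45', '177:593,-171,46', '178:593,-171,42', '179:591,-169,41', '180:588,-166,40', '181:590,-168,34']
314 ['168:588,-167,84', '169:587,-166,82', '170:586,-165,80', '171:585,-164,77', '172:586,-165,72', '173:585,-165,69', '174:586,-166,64', '175:587,-167,60', '176:587,-168,55', '177:593,-175,43', '178:590,-172,43', '179:592,-175,36', '180:589,-171,37', '181:589,-172,32']
315 ['168:583,-165,89', '169:582,-165,86', '170:582,-165,82', '171:584,-167,76', '172:584,-168,72', '173:585,-169,67', '174:585,-169,63', '175:582,-166,63', '176:583,-168,57', '177:590,-177,44', '178:589,-175,42', '179:587,-173,40', '180:589,-176,34', '181:586,-173,34']
316 ['168:582,-169,87', '169:580,-166,87', '170:580,-167,82', '171:580,-167,78', '172:579,-166,76', '173:579,-167,72', '174:581,-168,66', '175:580,-167,64', '176:578,-166,62', '177:589,-179,43', '178:593,-185,33', '179:586,-
[... 2174 characters left out ...]
,57', '168:633,-168,56', '169:634,-169,52', '170:670,-210,1']
303 ['160:632,-169,86', '161:628,-165,87', '162:631,-169,79', '163:629,-167,78', '164:632,-170,71', '165:631,-169,68', '166:631,-169,65', '167:632,-171,59', '168:630,-168,58', '169:629,-168,56', '170:668,-212,1']
304 ['160:627,-168,89', '161:633,-174,79', '162:632,-174,75', '163:632,-175,71', '164:634,-176,66', '165:632,-175,64', '166:632,-174,61', '167:631,-173,59', '168:629,-172,56', '169:672,-220,-2', '170:630,-173,48']
305 ['160:631,-177,82', '161:630,-176,79', '162:631,-177,74', '163:631,-177,71', '164:627,-173,71', '165:630,-177,64', '166:633,-180,57', '167:631,-178,56', '168:668,-220,4', '169:667,-220,1', '170:626,-173,50']
```

The depth shows the real fingertips at about z = 55 while the state reports TCP z = 18, so they sit about 37 mm higher than reported. The jaws closed around the narrow shoulder without gripping. I'll reopen, lower in steps and check as I go.

Emit:
play_rows(motion=[0, 0, 0, 0, 0, 0, 0.6, 0, 0, 0, 0, 0, 0, 0.6, 0, 0.1, 1, 0, 0, 0, 0.6, 0, 0.1, 2.2, 0, 0, 0, 0.6, 0, 0.1, 2.2, 0, 0, 0, 0.6])

```text
time: 5.62
tool_pos: [611.5, -178.0, -5.3]
orientation: [3.139, 0.0, -1.571]
contact_force: [-0.7, 1.0, 0.0]
width: 69.5
```

```bash
cat >> h.py <<'E'
def crop(n,f,v0,v1,u0,u1,k):
    c=cams.capture(n); im=cv2.cvtColor(c['color'],cv2.COLOR_RGB2BGR)[v0:v1,u0:u1]
    cv2.imwrite('pics/'+f,cv2.resize(im,None,fx=k,fy=k,interpolation=cv2.INTER_CUBIC)); return c
E
python3 - <<'E'
from h import *
s=observe();print(s['time'],s['tool_pos'],s['width'],s['contact_force'])
c=crop('side','s5.png',125,205,275,365,7);W=world(c)
m=(abs(W[...,0]-611)<70)&(abs(W[...,1]+168)<8)&(W[...,2]>15)&(W[...,2]<110)
for lo,hi in [(550,585),(640,680)]:
    P=W[m&(W[...,0]>lo)&(W[...,0]<hi)]
    if len(P): print(lo,len(P),np.sort(P[:,2])[:8].round(),P.min(0).round(),P.max(0).round())
E
```

```text
5.625 [ 611.46291083 -178.00477859   -5.33702936] 69.49594942395582 [-0.74842861  1.0032101   0.0402389 ]
550 67 [28. 33. 33. 34. 35. 36. 36. 37.] [ 554. -176.   28.] [ 577. -163.   82.]
640 100 [30. 31. 33. 33. 34. 34. 34. 37.] [ 644. -176.   30.] [ 665. -161.  108.]
```

View pics/s5.png

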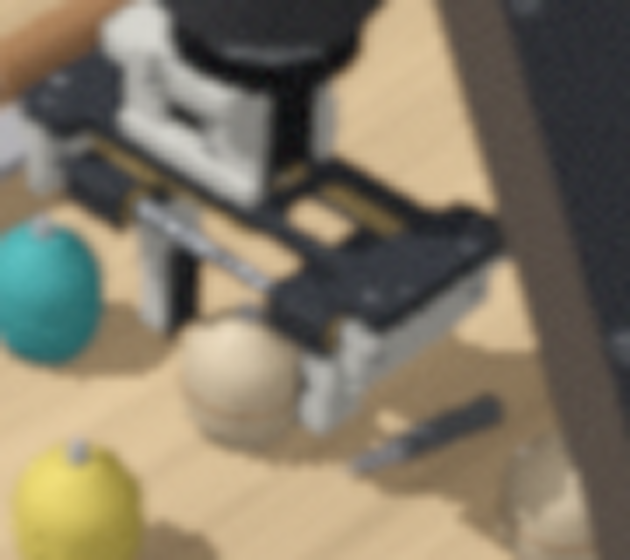

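Emit:
play_rows(motion=[0, 0, 1.4, 0, 0, 0, 0.6, 0, 0, 1.4, 0, 0, 0, 0.6, 0, 0, 1.4, 0, 0, 0, -0.2, 0, 0, 1.4, 0, 0, 0, -0.2, 0, 0, 1.4, 0, 0, 0, -0.2])

```text
time: 6.3
tool_pos: [613.1, -178.1, -17.2]
orientation: [-3.141, 0.0, -1.571]
contact_force: [-0.1, -0.1, -0.3]
width: 50.4
```

Emit:
play_rows(motion=[0, 0, 0, 0, 0, 0, -0.2])

```text
time: 6.42
tool_pos: [613.0, -178.1, -17.2]
orientation: [-3.141, -0.0, -1.571]
contact_force: [0.3, 0.7, 1.8]
width: 50.0
```

```bash
python3 - <<'E'
from h import *
s=observe();print(s['time'],s['tool_pos'],s['width'],s['contact_force'])
c=crop('side','s6.png',125,205,275,365,7)
E
```

```text
6.425 [ 613.02792778 -178.09095354  -17.22179871] 50.04362982348853 [0.31210766 0.66943449 1.78962111]
```

View pics/s6.png

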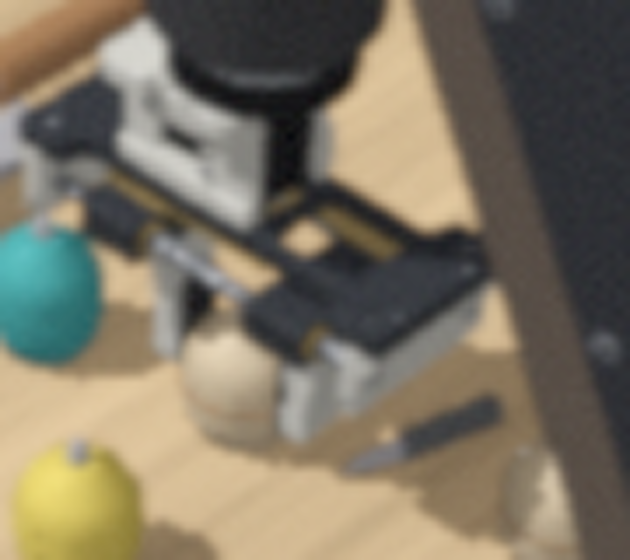

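Emit:
play_rows(motion=[0, 0, -2, 0, 0, 0, -0.2, 0, 0, -7, 0, 0, 0, -0.2, 0, 0, -12, 0, 0, 0, -0.2, -4, 0.6, -12, 0, 0, 0, -0.2, -10, 1.5, -12, 0, 0, 0, -0.2])

```text
time: 7.1
tool_pos: [597.9, -78.0, 103.1]
orientation: [-3.14, 0.0, -1.574]
contact_force: [-0.0, 0.7, -0.8]
width: 50.1
```

```bash
python3 - <<'E'
from h import *
s=observe();print(s['time'],s['tool_pos'],s['width'],s['contact_force'],s['joint_velocities'].round(2))
save('side','s7.png');save('top','t7.png')
conv(s['tool_pos'],np.degrees(s['orientation'][2]),[(562,179,100,-90)])
E
```

```text
7.1 [597.89365632 -78.01276504 103.13708992] 50.103209298086966 [-0.01531437  0.68997055 -0.8366073 ] [ 0.87 -0.23 -0.37 -0.    0.12 -0.84]
(562, 179, 100, -90) -> [-25.69, 3.66, 0.31] [0.0, 0.0, -0.16]
```

View pics/s7.png

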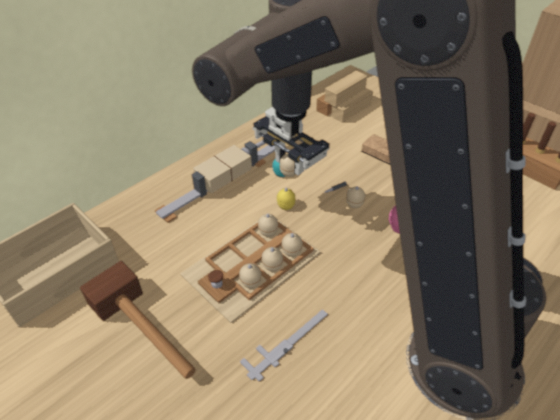

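The top is held, seen at about (288,165), and the other tops haven't been disturbed. On to pocket 5.

Emit:
play_rows(motion=[-6, 0.9, 0, 0, 0, 0, -0.2, -12, 1.8, 0, 0, 0, 0, -0.2, -18, 2.7, 0, 0, 0, 0, -0.2, -23, 3.4, 0, 0, 0, 0, -0.2, -25.6, 3.6, 0, 0, 0, 0, -0.2])

```text
time: 7.82
tool_pos: [561.2, 180.2, 102.5]
orientation: [-3.141, 0.0, -1.569]
contact_force: [0.0, -0.1, -0.7]
width: 50.2
```

Emit:
play_rows(motion=[0, 0, 0, 0, 0, 0, -0.2, 0, 0, 0, 0, 0, 0, -0.2])

```text
time: 8.07
tool_pos: [561.6, 177.4, 102.3]
orientation: [3.141, -0.0, -1.571]
contact_force: [-0.3, 0.3, -1.0]
width: 50.1
```

```bash
python3 - <<'E'
from h import *
s=observe();print(s['time'],s['tool_pos'],s['orientation'],s['width'],s['contact_force'],s['joint_velocities'].round(2))
conv(s['tool_pos'],np.degrees(s['orientation'][2]),[(562,179,10,-90),(562,179,-8,-90)])
save('wrist','w8.png');save('side','s8.png')
E
```

```text
8.075 [561.55110921 177.41857609 102.26053292] [ 3.14108116e+00 -2.95787169e-04 -1.57071234e+00] 50.13860769316474 [-0.32057167  0.25702517 -0.99697801] [-0.01 -0.   -0.    0.   -0.   -0.  ]
(562, 179, 10, -90) -> [-0.16, -0.04, 9.23] [0.0, -0.0, 0.0]
(562, 179, -8, -90) -> [-0.16, -0.04, 11.03] [0.0, -0.0, 0.0]
```

View pics/w8.png

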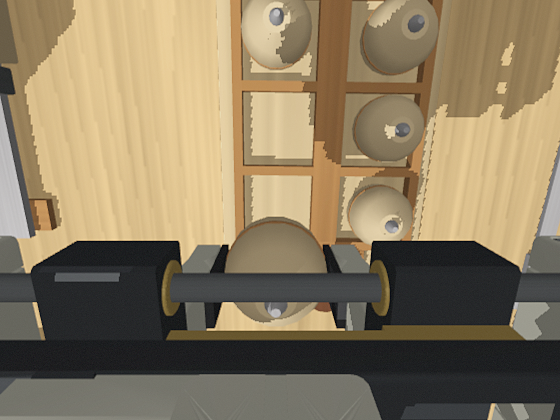

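View pics/s8.png

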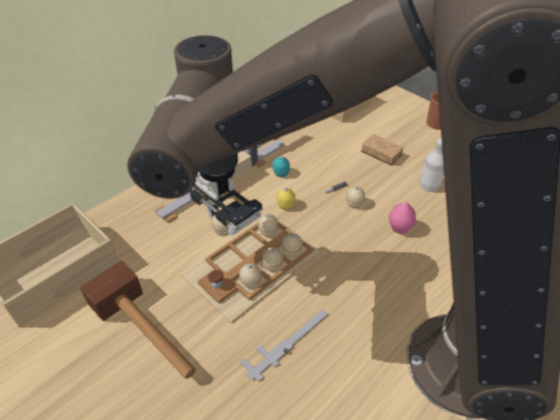

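Emit:
play_rows(motion=[-0.15, 0, 4, 0, 0, 0, -0.2, -0.15, 0, 8, 0, 0, 0, -0.2, -0.15, 0, 10, 0, 0, 0, -0.2, -0.15, 0, 10.6, 0, 0, 0, -0.2, -0.15, 0, 10.6, 0, 0, 0, -0.2])

```text
time: 8.8
tool_pos: [562.1, 178.9, -3.3]
orientation: [-3.142, -0.0, -1.571]
contact_force: [0.1, -0.3, -0.8]
width: 50.5
```

```bash
python3 - <<'E'
from h import *
s=observe();print(s['time'],s['tool_pos'],s['orientation'],s['width'],s['contact_force'],s['joint_velocities'].round(2))
save('wrist','w9.png');crop('side','s9.png',170,310,180,330,5)
E
```

```text
8.8 [562.08226293 178.92556933  -3.30521802] [-3.14152429e+00 -1.68108195e-04 -1.57137781e+00] 50.504000431878616 [ 0.0579136  -0.29038189 -0.78965973] [ 0.   -0.02  0.01  0.   -0.01 -0.  ]
```

View pics/w9.png

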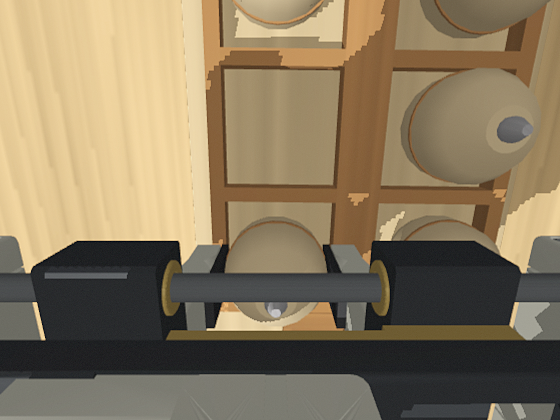

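View pics/s9.png

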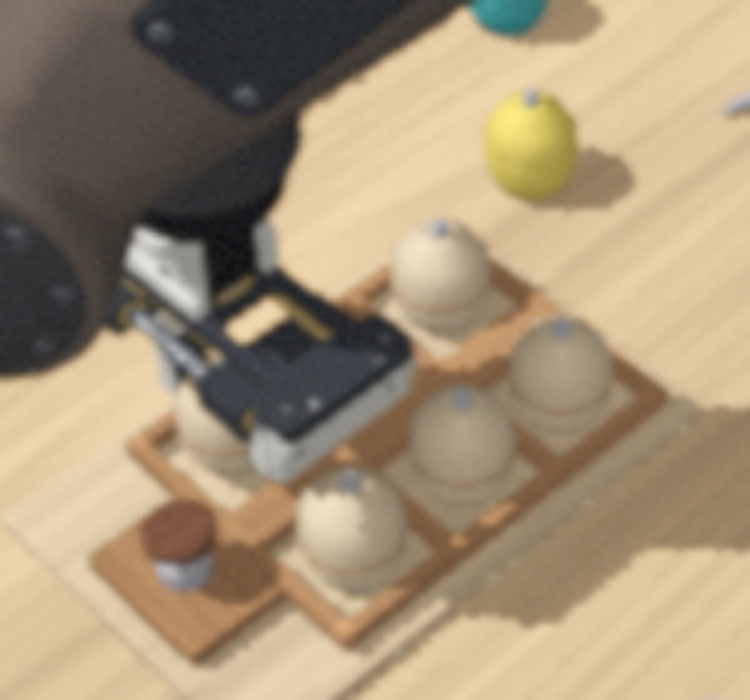

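Emit:
play_rows(motion=[0, 0, 0.3, 0, 0, 0, -0.2, 0, 0, 0.5, 0, 0, 0, -0.2, 0, 0, 0.5, 0, 0, 0, -0.2])

```text
time: 9.28
tool_pos: [561.6, 179.4, -8.6]
orientation: [3.142, 0.0, -1.571]
contact_force: [-0.3, -0.9, -0.5]
width: 50.4
```

Emit:
play_rows(motion=[0, 0, 0.1, 0, 0, 0, -0.2, 0, 0, 0.1, 0, 0, 0, -0.2])

```text
time: 9.52
tool_pos: [561.8, 179.5, -9.3]
orientation: [-3.141, 0.0, -1.571]
contact_force: [-1.4, 0.6, 4.2]
width: 50.3
```

Contact force is 4 N, so the top is standing on the floor. Releasing slightly and rising.

Emit:
play_rows(motion=[0, 0, 0, 0, 0, 0, 0.4, 0, 0, 0, 0, 0, 0, 0.4, 0, 0, -0.5, 0, 0, 0, 0.4, 0, 0, -5, 0, 0, 0, 0.4, 0, 0, -10.5, 0, 0, 0, 0.4])

```text
time: 10.15
tool_pos: [560.9, 178.9, 95.8]
orientation: [3.139, -0.002, -1.571]
contact_force: [0.8, 0.8, -0.0]
width: 61.5
```

```bash
python3 - <<'E'
from h import *
s=observe();print(s['time'],s['tool_pos'],s['orientation'],s['width'],s['contact_force'],s['joint_velocities'].round(2))
save('wrist','w10.png');crop('side','s10.png',170,310,180,330,5)
conv(s['tool_pos'],np.degrees(s['orientation'][2]),[(472,-212,100,-90)])
E
```

```text
10.15 [560.94656371 178.85695401  95.81428518] [ 3.13929636e+00 -1.65822508e-03 -1.57074894e+00] 61.48177026185282 [ 0.79702379  0.78264214 -0.01689323] [ 0.   -0.5   0.5   0.01 -0.96 -0.  ]
(472, -212, 100, -90) -> [39.09, 8.9, -0.42] [0.0, -0.0, 0.0]
```

View pics/w10.png

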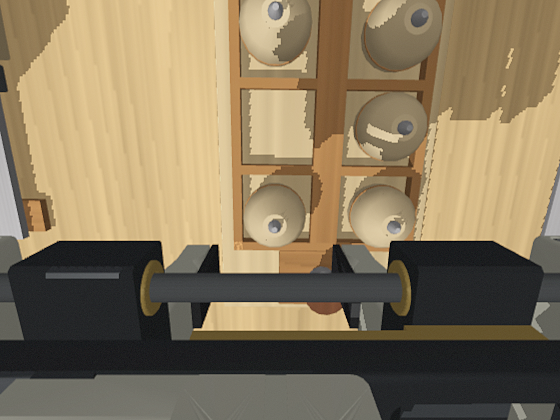

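View pics/s10.png

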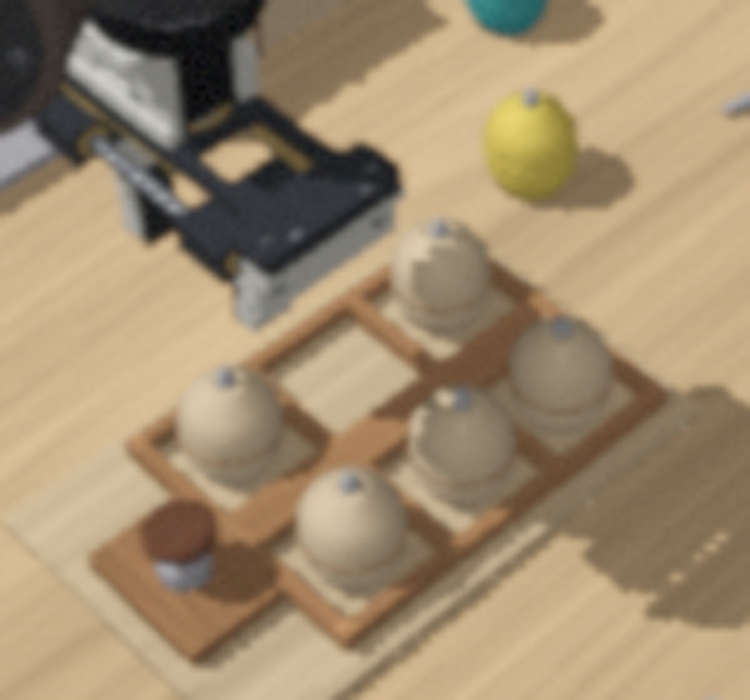

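Spare A stands upright in pocket 5. Next is spare B at about (471,-210).

Emit:
play_rows(motion=[6, 1.4, 0, 0, 0, 0, 0.6, 12, 2.8, 0, 0, 0, 0, 0.6, 18, 4.2, 0, 0, 0, 0, 0.6, 24, 5.6, 0, 0, 0, 0, 0.6, 30, 7, 0, 0, 0, 0, 0.6])

```text
time: 10.88
tool_pos: [491.3, -122.2, 95.9]
orientation: [-3.14, 0.0, -1.57]
contact_force: [0.5, -0.4, -0.0]
width: 70.1
```

Emit:
play_rows(motion=[5, 1.2, 0, 0, 0, 0, 0.6, 9, 2, 0, 0, 0, 0, 0.6, 9, 2, 0, 0, 0, 0, 0.6, 9, 2, 0, 0, 0, 0, 0.6])

```text
time: 11.38
tool_pos: [471.8, -210.6, 95.5]
orientation: [-3.141, 0.0, -1.572]
contact_force: [-0.6, 0.2, -0.2]
width: 70.3
```

```bash
python3 - <<'E'
from h import *
s=observe();print(s['time'],s['tool_pos'],s['orientation'],s['width'],s['contact_force'],s['joint_velocities'].round(2))
conv(s['tool_pos'],np.degrees(s['orientation'][2]),[(472.3,-212,30,-90),(472.3,-212,-17,-90)])
save('wrist','w11.png');c=cams.capture('side');W=world(c)
m=(np.hypot(W[...,0]-471,W[...,1]+210)<32)&(W[...,2]>20)&(W[...,2]<75)
P=W[m];print(len(P),P.min(0),P.max(0))
E
```

```text
11.375 [ 471.78512035 -210.58266498   95.52493946] [-3.14127763e+00  7.55573733e-05 -1.57155446e+00] 70.2796283854696 [-0.64149568  0.23408085 -0.17769129] [ 0.02 -0.   -0.    0.    0.    0.  ]
(472.3, -212, 30, -90) -> [0.14, -0.05, 6.55] [0.0, 0.0, -0.04]
(472.3, -212, -17, -90) -> [0.14, -0.05, 11.25] [0.0, 0.0, -0.04]
284 [ 445.01183914 -233.66820471   20.52840612] [ 493.7682114  -182.34497081   66.11780958]
```

View pics/w11.png

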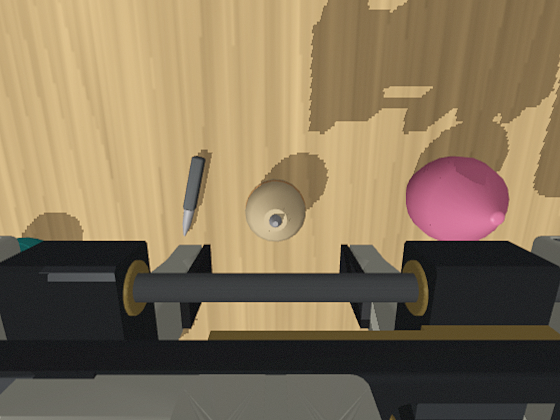

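Emit:
play_rows(motion=[0.15, 0, 5, 0, 0, 0, 0.6, 0.15, 0, 9, 0, 0, 0, 0.6, 0.15, 0, 11.25, 0, 0, 0, 0.6, 0.15, 0, 11.25, 0, 0, 0, 0.6])

```text
time: 11.98
tool_pos: [470.7, -211.0, -18.5]
orientation: [3.138, 0.0, -1.569]
contact_force: [-0.2, -0.3, 0.7]
width: 70.2
```

```bash
python3 - <<'E'
from h import *
s=observe();print(s['time'],s['tool_pos'],s['width'],s['contact_force'])
crop('side','s12.png',140,240,310,430,6)
E
```

```text
11.975 [ 470.72439012 -211.04431305  -18.47716025] 70.20260923668857 [-0.24147559 -0.32126784  0.6796684 ]
```

View pics/s12.png

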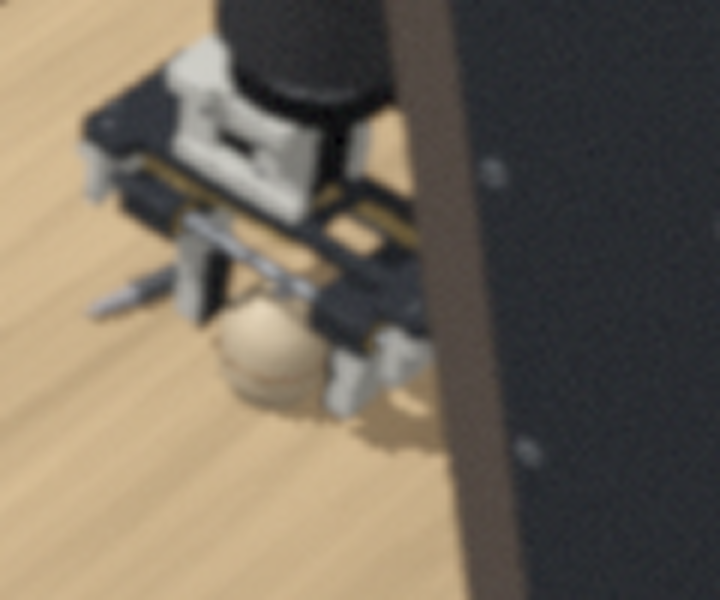

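Emit:
play_rows(motion=[0, 0, 0, 0, 0, 0, -0.2, 0, 0, 0, 0, 0, 0, -0.2, 0, 0, 0, 0, 0, 0, -0.2, 0, 0, 0, 0, 0, 0, -0.2])

```text
time: 12.52
tool_pos: [472.5, -212.1, -16.1]
orientation: [-3.14, -0.0, -1.571]
contact_force: [-1.0, 2.9, 6.4]
width: 50.3
```

```bash
python3 - <<'E'
from h import *
s=observe();print(s['time'],s['tool_pos'],s['width'],s['contact_force'])
E
```

```text
12.525 [ 472.49222883 -212.08154126  -16.09035251] 50.26216745178607 [-1.03106452  2.86598258  6.38367493]
```

Emit:
play_rows(motion=[0, 0, -1, 0, 0, 0, -0.2, 0, 0, -6, 0, 0, 0, -0.2, 0, 0, -12, 0, 0, 0, -0.2, -4, -1.1, -12, 0, 0, 0, -0.2, -10, -2.8, -12, 0, 0, 0, -0.2])

```text
time: 13.15
tool_pos: [500.1, -111.9, 104.7]
orientation: [-3.139, 0.0, -1.574]
contact_force: [0.8, -0.3, -0.3]
width: 50.2
```

```bash
python3 - <<'E'
from h import *
s=observe();print(s['time'],s['tool_pos'],s['width'],s['contact_force'])
save('side','s13.png')
conv(s['tool_pos'],np.degrees(s['orientation'][2]),[(561.2,108.8,103,-90)])
E
```

```text
13.15 [ 500.14772414 -111.92475769  104.68191462] 50.16007330294748 [ 0.7610164  -0.26885575 -0.26294949]
(561.2, 108.8, 103, -90) -> [-22.09, -6.04, 0.17] [0.0, 0.0, -0.18]
```

View pics/s13.png

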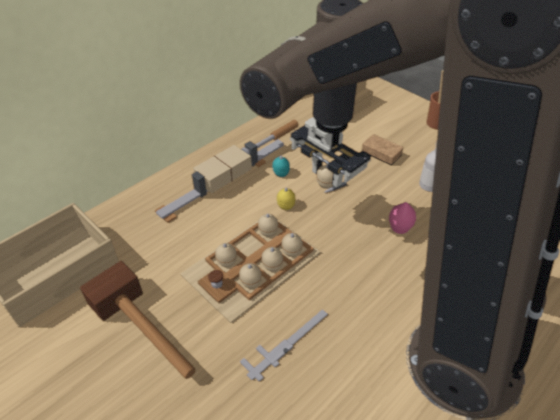

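Emit:
play_rows(motion=[-6, -1.6, 0, 0, 0, 0, -0.2, -12, -3.2, 0, 0, 0, 0, -0.2, -18, -5, 0, 0, 0, 0, -0.2, -22, -6, 0, 0, 0, 0, -0.2, -22, -6, 0, 0, 0, 0, -0.2])

```text
time: 13.82
tool_pos: [560.3, 110.5, 103.2]
orientation: [-3.141, 0.0, -1.568]
contact_force: [-0.2, -0.8, -0.5]
width: 50.1
```

Emit:
play_rows(motion=[0, 0, 0, 0, 0, 0, -0.2, 0, 0, 0, 0, 0, 0, -0.2])

```text
time: 14.08
tool_pos: [559.4, 106.9, 103.2]
orientation: [3.142, 0.0, -1.572]
contact_force: [-0.3, 0.6, -0.3]
width: 50.0
```

```bash
python3 - <<'E'
from h import *
s=observe();print(s['time'],s['tool_pos'],s['orientation'],s['width'],s['contact_force'],s['joint_velocities'].round(2))
conv(s['tool_pos'],np.degrees(s['orientation'][2]),[(561.2,108.8,-3,-90),(561.2,108.8,-8,-90)])
save('wrist','w14.png');save('side','s14.png')
E
```

```text
14.075 [559.41147627 106.91875255 103.17543012] [ 3.14150721e+00  5.43904581e-06 -1.57179833e+00] 50.04408127211077 [-0.30764359  0.61424996 -0.34684363] [-0.01  0.    0.    0.    0.   -0.  ]
(561.2, 108.8, -3, -90) -> [-0.19, -0.18, 10.62] [0.0, 0.0, -0.06]
(561.2, 108.8, -8, -90) -> [-0.19, -0.18, 11.12] [0.0, 0.0, -0.06]
```

View pics/w14.png

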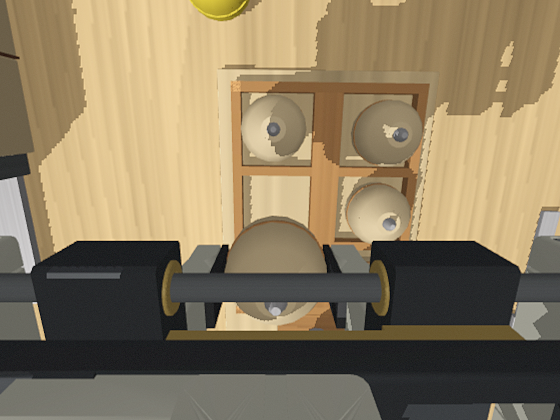

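View pics/s14.png

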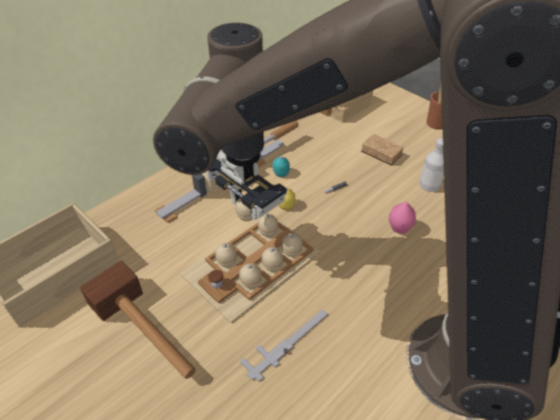

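Emit:
play_rows(motion=[-0.2, -0.2, 4, 0, 0, 0, -0.2, -0.2, -0.2, 8, 0, 0, 0, -0.2, -0.2, -0.2, 10, 0, 0, 0, -0.2, -0.2, -0.2, 10.6, 0, 0, 0, -0.2, -0.2, -0.2, 10.6, 0, 0, 0, -0.2])

```text
time: 14.8
tool_pos: [562.0, 109.7, -2.7]
orientation: [-3.141, -0.0, -1.571]
contact_force: [0.1, -0.9, 0.7]
width: 50.1
```

```bash
python3 - <<'E'
from h import *
s=observe();print(s['time'],s['tool_pos'],s['width'],s['contact_force'])
save('wrist','w15.png');crop('side','s15.png',170,310,180,330,5)
E
```

```text
14.8 [562.01875817 109.65145478  -2.72297723] 50.14821364252271 [ 0.05950011 -0.85499014  0.69529882]
```

View pics/s15.png

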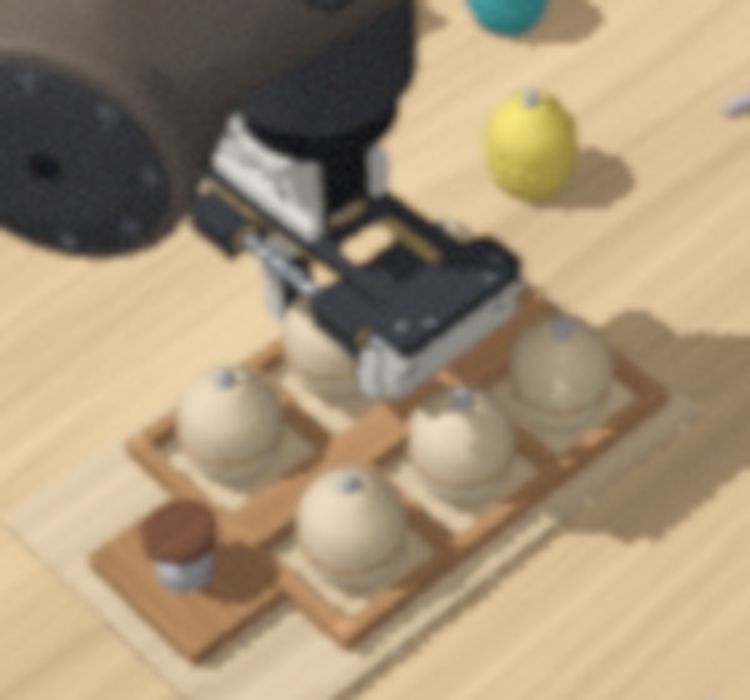

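View pics/w15.png

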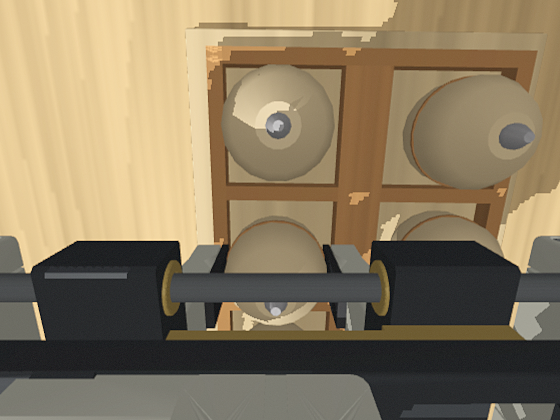

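Emit:
play_rows(motion=[0, 0, 0.3, 0, 0, 0, -0.2, 0, 0, 0.45, 0, 0, 0, -0.2, 0, 0, 0.45, 0, 0, 0, -0.2])

```text
time: 15.28
tool_pos: [561.7, 110.0, -7.5]
orientation: [-3.142, 0.0, -1.571]
contact_force: [-0.9, -0.4, -0.8]
width: 50.5
```

Emit:
play_rows(motion=[0, 0, 0.1, 0, 0, 0, -0.2, 0, 0, 0.1, 0, 0, 0, -0.2])

```text
time: 15.52
tool_pos: [561.9, 110.0, -8.0]
orientation: [-3.141, 0.0, -1.57]
contact_force: [-1.7, -0.1, 3.9]
width: 50.2
```

Contact again at 3.9 N. Releasing and rising.

Emit:
play_rows(motion=[0, 0, 0, 0, 0, 0, 0.4, 0, 0, 0, 0, 0, 0, 0.4, 0, 0, -0.5, 0, 0, 0, 0.4, 0, 0, -5, 0, 0, 0, 0.4, 0, 0, -11, 0, 0, 0, 0.4])

```text
time: 16.15
tool_pos: [560.7, 109.3, 101.6]
orientation: [3.138, -0.002, -1.571]
contact_force: [0.9, 0.8, -0.5]
width: 61.3
```

```bash
python3 - <<'E'
from h import *
s=observe();print(s['time'],s['tool_pos'],s['orientation'],s['width'],s['contact_force'],s['joint_velocities'].round(2))
c=crop('side','s16.png',170,310,180,330,5);W=world(c)
m=(np.hypot(W[...,0]-517,W[...,1]-248)<20)&(W[...,2]>48)
print(W[m].mean(0),W[m].min(0),W[m].max(0))
conv(s['tool_pos'],np.degrees(s['orientation'][2]),[(517.5,247,100,-90)])
E
```

```text
16.15 [560.65522458 109.3437421  101.5505172 ] [ 3.13844710e+00 -1.73611939e-03 -1.57078228e+00] 61.28112377707017 [ 0.89574378  0.82697201 -0.49810121] [ 0.   -0.56  0.56  0.01 -1.08  0.  ]
[513.86156407 247.69251335 258.49313999] [497.66122668 230.70204962  48.12806973] [536.56289035 265.68428022 564.16396091]
(517.5, 247, 100, -90) -> [-13.77, 4.32, 0.16] [0.0, -0.0, 0.0]
```

View pics/s16.png

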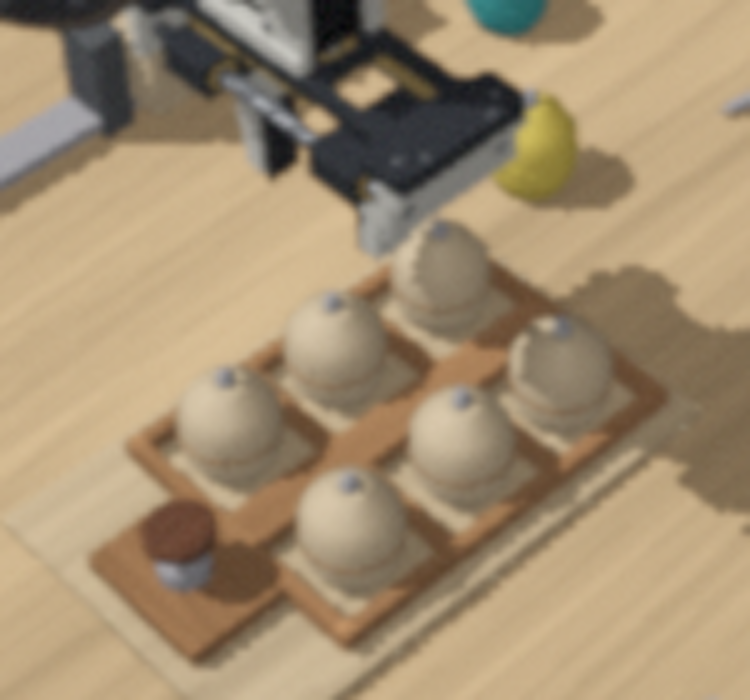

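All six pockets hold an upright top. Next I'll shut the jaws and go over the lock cap.

Emit:
play_rows(motion=[-5, 1.5, 0, 0, 0, 0, -1, -10, 3, 0, 0, 0, 0, -1, -13.6, 4.3, 0, 0, 0, 0, -1, -13.6, 4.3, 0, 0, 0, 0, -1, -13.6, 4.3, 0, 0, 0, 0, -1])

```text
time: 16.82
tool_pos: [518.6, 245.8, 101.6]
orientation: [3.142, -0.0, -1.57]
contact_force: [0.4, -0.3, 0.4]
width: 17.2
```

```bash
python3 - <<'E'
from h import *
s=observe();print(s['time'],s['tool_pos'],s['orientation'],s['width'],s['contact_force'],s['joint_velocities'].round(2))
conv(s['tool_pos'],np.degrees(s['orientation'][2]),[(518,245.5,30,-90),(518,245.5,7,-90)])
save('wrist','w17.png');save('side','s17.png')
E
```

```text
16.825 [518.64124672 245.80839422 101.55023609] [ 3.14153799e+00 -8.46882550e-05 -1.57017181e+00] 17.181850417229725 [ 0.41165108 -0.28864011  0.43137638] [-0.02 -0.   -0.    0.    0.    0.  ]
(518, 245.5, 30, -90) -> [0.03, 0.06, 7.16] [-0.0, -0.0, 0.04]
(518, 245.5, 7, -90) -> [0.03, 0.06, 9.46] [-0.0, -0.0, 0.04]
```

View pics/w17.png

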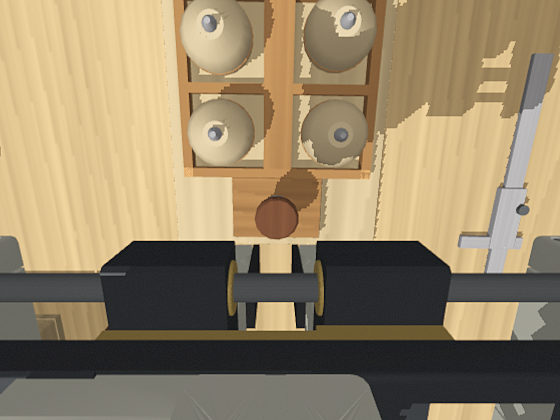

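View pics/s17.png

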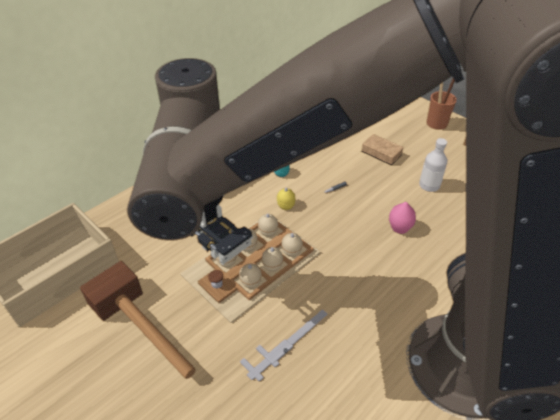

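Emit:
play_rows(motion=[0, 0, 2.5, 0, 0, 0, -1, 0, 0, 5, 0, 0, 0, -1, 0, 0, 7, 0, 0, 0, -1, 0, 0, 7.2, 0, 0, 0, -1, 0, 0, 7.2, 0, 0, 0, -1])

```text
time: 17.55
tool_pos: [519.3, 245.6, 30.0]
orientation: [-3.141, 0.0, -1.571]
contact_force: [-0.7, -0.5, 1.0]
width: 0.0
```

```bash
python3 - <<'E'
from h import *
s=observe();print(s['time'],s['tool_pos'],s['width'],s['contact_force'])
save('wrist','w18.png');crop('side','s18.png',210,310,170,270,6)
E
```

```text
17.55 [519.28573435 245.56685214  29.9745072 ] 0.04407315006878232 [-0.68333343 -0.45402172  0.95795853]
```

View pics/s18.png

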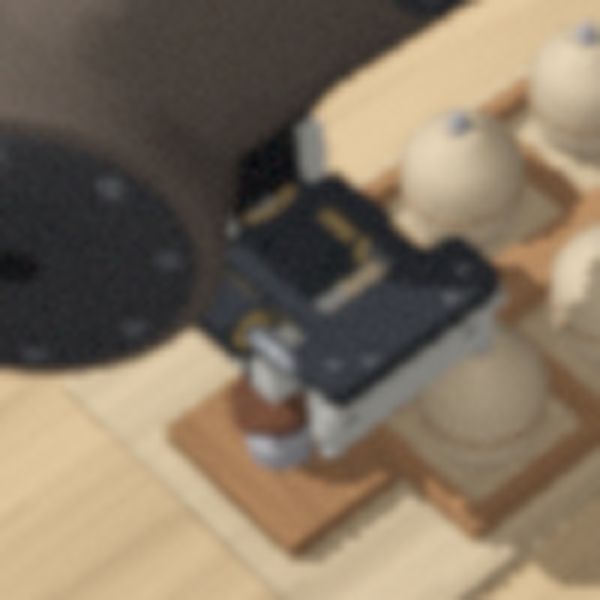

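View pics/w18.png

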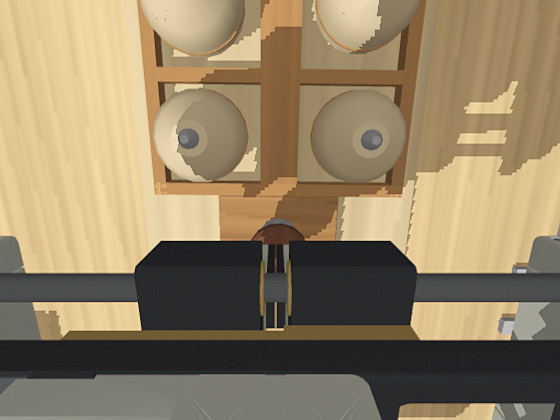

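Emit:
play_rows(motion=[0, 0, 0.5, 0, 0, 0, -1, 0, 0, 0.9, 0, 0, 0, -1, 0, 0, 1.2, 0, 0, 0, -1, 0, 0, 1.2, 0, 0, 0, -1])

```text
time: 18.15
tool_pos: [518.6, 245.9, 17.2]
orientation: [3.141, -0.0, -1.571]
contact_force: [0.5, -0.2, -0.1]
width: -0.1
```

Emit:
play_rows(motion=[0, 0, 0.2, 0, 0, 0, -1, 0, 0, 0.5, 0, 0, 0, -1, 0, 0, 0.5, 0, 0, 0, -1])

```text
time: 18.52
tool_pos: [518.7, 245.9, 12.1]
orientation: [3.141, -0.0, -1.571]
contact_force: [0.0, 0.5, 1.1]
width: 0.5
```

```bash
python3 - <<'E'
from h import *
s=observe();print(s['time'],s['tool_pos'],s['width'],s['contact_force'])
c=crop('side','s19.png',210,310,170,270,6);W=world(c)
for uu in range(208,226,3): print(uu,[ '%d:%d,%d,%d'%((vv,)+tuple(W[vv,uu])) for vv in range(268,290,2)])
E
```

```text
18.525 [518.6594275  245.90954269  12.10587968] 0.5182514357070271 [0.00776425 0.5223108  1.09416945]
208 ['268:487,281,137', '270:482,284,138', '272:483,285,131', '274:484,285,123', '276:547,247,21', '278:525,261,48', '280:523,264,45', '282:535,257,18', '284:528,262,23', '286:525,265,20', '288:519,269,22']
211 ['268:483,276,136', '270:483,276,129', '272:482,278,125', '274:483,278,118', '276:520,256,55', '278:519,257,50', '280:516,260,48', '282:514,262,44', '284:513,264,39', '286:521,260,20', '288:517,263,18']
214 ['268:483,269,130', '270:480,271,128', '272:474,276,130', '274:475,276,123', '276:506,256,68', '278:507,257,61', '280:509,256,51', '282:508,258,45', '284:506,260,42', '286:513,257,25', '288:513,257,17']
217 ['268:467,271,146', '270:486,260,112', '272:469,271,131', '274:467,274,129', '276:463,277,128', '278:501,252,62', '280:503,253,53', '282:503,253,46', '284:501,255,42', '286:504,254,30', '288:507,253,19']
220 ['268:457,270,155', '270:458,271,148', '272:500,243,76', '274:446,280,154', '276:439,286,159', '278:442,284,147', '280:501,246,49', '282:498,248,45', '284:504,245,30', '286:504,246,23', '288:500,249,21']
223 ['268:452,267,157', '270:447,271,157', '272:445,272,154', '274:440,276,155', '276:437,279,155', '278:434,282,154', '280:432,284,150', '282:432,285,145', '284:433,284,135', '286:436,284,125', '288:436,284,119']
```

View pics/s19.png

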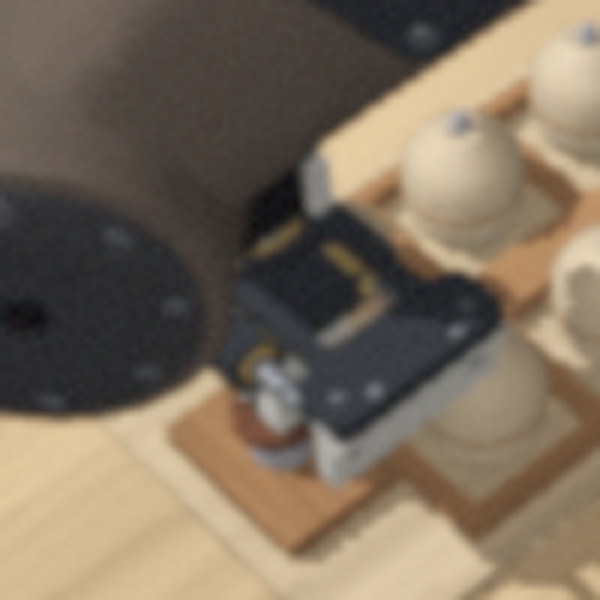

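Emit:
play_rows(motion=[0, 0, 0.2, 0, 0, 0, -1, 0, 0, 0.4, 0, 0, 0, -1, 0, 0, 0.4, 0, 0, 0, -1])

```text
time: 18.95
tool_pos: [518.8, 245.9, 9.6]
orientation: [-3.141, -0.0, -1.57]
contact_force: [-5.8, -1.6, 15.1]
width: 0.4
```

Emit:
play_rows(motion=[0, 0, 0.1, 0, 0, 0, -1, 0, 0, 0.1, 0, 0, 0, -1, 0, 0, 0.1, 0, 0, 0, -1])

```text
time: 19.32
tool_pos: [518.8, 245.9, 9.5]
orientation: [-3.141, 0.0, -1.57]
contact_force: [-8.3, -2.4, 23.7]
width: 0.1
```

Force rises to 24 N with no further travel, so the cap is against its stop. I'll lift off, move clear and check.

Emit:
play_rows(motion=[0, 0, -0.5, 0, 0, 0, -1, 0, 0, -4, 0, 0, 0, -1, 0, 0, -9, 0, 0, 0, -1, 0, 0, -14, 0, 0, 0, -1, 6, 0, -19, 0, 0, 0, -1])

```text
time: 19.95
tool_pos: [519.5, 199.4, 189.1]
orientation: [-3.14, 0.001, -1.568]
contact_force: [0.1, -0.2, -0.0]
width: 0.3
```

```bash
python3 - <<'E'
from h import *
s=observe();print(s['time'],s['tool_pos'],s['width'],s['contact_force'])
c=crop('side','s20.png',170,310,180,330,5);W=world(c)
m=(np.hypot(W[...,0]-517,W[...,1]-248)<15)&(W[...,2]>35)&(W[...,2]<65)
print(len(W[m]),np.percentile(W[m][:,2],[10,50,75,90,97]))
save('side','s20f.png')
for q in ['lock_top']:
        print(q,[(round(d['p'],2),np.round(d['at'],1).tolist()) for d in spotter.spot_point('side',q)])
E
```

```text
19.95 [519.48733359 199.38922673 189.14617747] 0.3204635687119822 [ 0.14884044 -0.24499228 -0.02380536]
104 [41.15433757 43.67972391 44.80826641 45.99861641 46.86864854]
lock_top [(0.47, [524.6, 246.5, 48.2])]
```

View pics/s20.png

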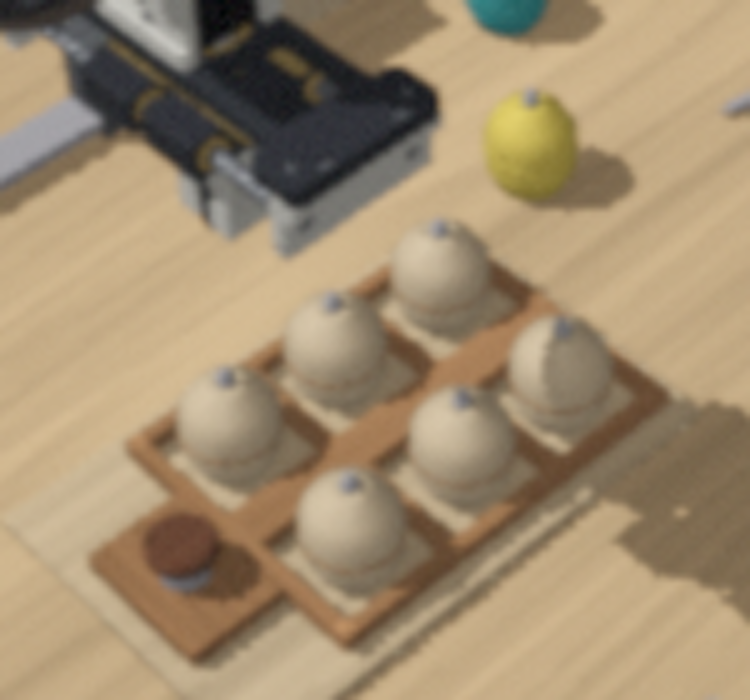

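View pics/s20f.png

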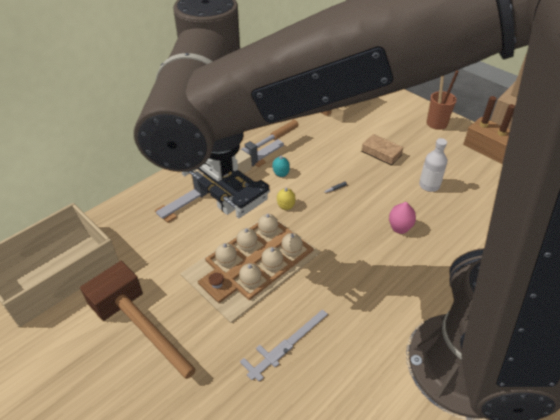

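```bash
python3 - <<'E'
from h import *
for i in range(3):
    c=cams.capture('side');W=world(c)
    u,v=pix(c,np.array([517,248,44.]));u=int(round(u));v=int(round(v))
    print(u,v,np.nanmedian(W[v-2:v+3,u-3:u+4].reshape(-1,3),0))
c=cams.capture('top');W=world(c)
for nm,g in dict(p3=(560,40),p4=(560,110),p5=(561,181),pk0=(470,43),pk1=(471,109),pk2=(472,181)).items():
  P=W[(np.hypot(W[...,0]-g[0],W[...,1]-g[1])<30)&(W[...,2]>62)&(W[...,2]<80)];print(nm,len(P),P.mean(0).round(1) if len(P) else '')
print(observe()['joint_velocities'].round(3))
E
```

```text
215 278 [516.56941597 248.44551613  44.31440759]
215 278 [516.45233899 248.45193413  44.26660264]
215 278 [517.39129277 248.23565463  43.43857257]
p3 61 [559.9  38.9  65.9]
p4 55 [561.9 111.5  66.3]
p5 57 [560.  181.7  65.7]
pk0 61 [470.1  43.2  66.2]
pk1 63 [470.7 109.1  66.4]
pk2 61 [471.4 182.4  65.4]
[ 0.006  0.007  0.002  0.003 -0.003  0.   ]
```

Emit:
play_rows(motion=[0, 0, 0, 0, 0, 0, -1, 0, 0, 0, 0, 0, 0, -1])

```text
time: 20.55
tool_pos: [518.5, 198.2, 186.7]
orientation: [3.141, -0.001, -1.57]
contact_force: [-0.1, 0.1, 0.7]
width: 0.2
```

The cap top measures 44 mm, which is fully down, and the six tops stand centred at their pockets. Handing in.

```bash
python3 -c "
from h import *
print(manip.close_job())"
```

```text
the job is handed in; nothing more can be done
None
```

I set the two plain maple spares tip-up into the empty pockets, pocket 5 first and then pocket 4. After that I pressed the lock cap down to its stop and handed the job in at about 20.6 s.

**Last checks**
- **Tops:** All six stand upright in their pockets. Each spare was released only after about 4 N of floor contact.
- **Lock cap:** Its top measured 44 mm above the bench, which is fully down. Pressing reached 24 N with no further travel. A network reading gave 48 mm, but that is within its usual error.
- **Other things on the bench:** The yellow and turquoise tops, the punch and the rest look unmoved in the last side picture. I judged this by eye and did not measure it.

**What disagreed:** The real fingertips sat about 36 mm higher than the TCP (tool tip) the robot reports. My first grasp therefore closed on spare A's narrow shoulder without holding it, and the top stayed where it was. I corrected for the offset and confirmed the later grasps by the jaw width (50 mm) and the camera pictures. The wrist camera also read about 4 mm off the other two cameras along y, so I used the top and side cameras for placing.

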